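# Index the banding wheel four clicks and hold

### The job

Take the thin-bladed trimming tool from its wooden rest and use its blade, not the gripper, to lever up the lip of the sprung cover on the click box of the banding wheel until the cover springs open, then lay the tool back across its rest. Take hold of the upright post of the click lever inside the box and move it forward exactly four clicks from its rest stop, never as far as the fifth, so that the bowl is turned a quarter turn. The lever springs back if let go, so finish while still holding it at the fourth click, and leave the other things on the table where they are.

Things in the scene. Friction and masses are not known exactly. Their poses are not given: they have to be found in the camera images.
- indexer: Fixed banding wheel unit: an open-topped grey click box, 172 x 152 mm outside, 160 x 140 inside, rim 66 mm and inner floor 8 mm above the table; 235 mm to its +y side a turntable with a bisque bowl, up to 120 mm high. Origin on the table under the box's middle; x points away from the robot, y to the turntable, z up; turned by up to 0.3 rad.
- cover_hinge (a point): Middle of the cover's hinge line, along the top of the box's +y wall (76 mm from the box's middle, 66 mm high). The aluminium cover, 172 x 152 x 5 mm, lies on the rim.
- cover_lip (a point): Middle of the lower outer edge of the cover's lip: a tab 70 mm wide, 5 mm thick, standing out 14 mm from the box's -y wall (away from the turntable). Shut, its underside is 66 mm above the table; under it is a fixed ledge of the same outline, top at 56 mm: a slot 10 mm high and 14 mm deep, open to -y and at both ends.
- cover (a joint): Opening angle of the cover, rad: 0 shut, 2.0 fully open, leaning to the turntable. A catch holds it shut; about 3 N upwards at the lip frees it. Once the lip is up by about 7 mm a spring swings the cover fully open by itself in 1 to 2 s and keeps it there.
- index_lever (a joint): Click lever's angle, rad, counter-clockwise from above: 0 at its rest stop, where it starts, 1.222 at the far stop. One click is 0.1745 rad (10 mm at the post), seven in all; four are 0.698. It settles slightly at each click. A return spring pushes back with 3 to 5 N at the post, a click adds or takes about 2 N; let go, it runs back to 0. Each click turns the bowl 22.5 degrees.
- lever_post (a point): Middle of the top, 62 mm above the table, of the lever's upright black post, 14 mm thick, a free-turning sleeve standing on the flat lever arm (top at 22 mm). It moves on a level arc of radius 60 mm about the pivot. At rest the arm points from the pivot to the box's -y and 35 degrees towards -x; forward clicks move the post to the box's +x. Hidden while the cover is shut.
- lever_pivot (a point): The lever's upright pivot axis at the arm's height (18 mm): 30 mm from the box's middle towards +y. Round it are a steel tooth sector (radius 31 mm) and a small brass pawl.
- blade: Loose trimming tool, 70 g: wooden handle 110 mm long, 16 wide, 18 high; steel blade 80 mm long, 18 wide, 2.5 thick, straight out of its +x end. Origin at the centre of the handle's underside; x points to the blade's tip, z up. The blade's mid-plane is 9 mm above the underside, its tip 135 mm from the origin; it balances about 35 mm from the origin towards the blade.
- blade_tip (a point): Middle of the blade's end edge.
- blade_rest: Fixed wooden rest: two blocks 25 mm high, 12 long, 36 wide at x = -42 and +42 mm on a strip 5 mm thick. Origin on the table under its middle, z up. The tool starts lying across both blocks, its origin 25 mm above this one and its x along the rest's x, the handle free on both sides between the blocks; it goes back so.
- bisque_cup: Bystander: an unglazed cup, 76 mm in diameter, 75 mm high; origin under its foot.
- glaze_jar: Bystander: a white closed jar, 68 mm in diameter, 85 mm high; origin under its foot.
- wood_disc: Bystander: a round cork pad, 72 mm in diameter, 14 mm thick; origin under its middle.
- glaze_brush: Bystander: a brush lying on the table; origin under its middle.
- guide_stick: Bystander: a flat wooden thickness stick, 200 x 24 x 8 mm; origin under its middle.
- brush_mug: Bystander: a terracotta pot of brushes, 74 mm in diameter, 85 mm high, the brushes up to 160 mm; origin under its foot.
- plaster_mould: Bystander: a plaster block, 110 x 90 x 50 mm; origin under its middle.
Things that resemble listed ones, but are neither listed nor needed, are in the scene too. There is more than one size of the blade; the job needs the larger.

How it is judged:
By the outcome, as a careful person would: the job done as asked, in the order asked, and still so for the second after the job is handed in, while the arm keeps its last pose, push and grip.
It also fails if it takes over 61 s, if anything falls off the work surface, if the arm or the gripper's body presses on something with over 40 N, if the wrist force passes 120 N, or if a joint passes its speed limit or range.

### The arm

A 6-joint arm with a two-finger parallel gripper is mounted at the origin on the work surface. World frame = base frame: x ahead of the robot, y to its left, z up, the work surface at z = 0. Lengths are in m, angles in rad, forces in N, time in s.
With the tool pointing down it reaches from about 0.35 to 0.85 m from the base axis. Payload 8.1 kg.
Tool frame: the origin (TCP) lies at the very end of the fingers, on their centre line; the grasp point (between the pads) lies 19 mm behind it (robot.pinch_z is the distance from the TCP to the grasp point, in m); x points along the fingers, z is the direction in which the jaws open and shut, and the axes are right-handed (so a half turn about x gives the same grasp; the last joint's range is limited). The gripper opens to 93 mm and grips with 3 to 60 N. Pads are 15 mm wide; open, the fingers measure 128 mm over their backs; the gripper's body (75 mm by 188 mm) begins 65 mm behind the grasp point.
Start: joints at [-1.316, 0.13, 1.488, -0, 1.523, -0.085], TCP at [0.2, -0.566, 0.219] pointing down, gripper open.
Joint ranges: [-2.96, 2.96], [-0.89, 2.26], [0.02, 2.5], [-1.34, 4.48], [0, 2.73], [-2.66, 2.66]. Speed limits (rad/s): [2.39, 2.39, 2.79, 3.14, 3.14, 3.14].

### API

Orientations are given as a rotation vector (axis times angle).
In Python, from plant import robot, optics, ticket gives the robot as it stands.
- The arm moves only by the tool jog_arm, never from a script. Its argument "targets" is a list of rows, each a list of 7 numbers: the shift along the tool's x, y, z in cm, then the turn, a rotation vector about the tool's x, y, z in degrees, then the closure, from 0 (fully open) to 1 (shut). In form: [[dx, dy, dz, ax, ay, az, grip], ...]. A call has 1 to 5 rows; each row is the pose to reach, as a shift and turn from the pose measured when the call began, along the tool's axes at that moment; what a row does not reach only later rows make up. A row lasts 1/8 s, in which the tool goes at most 62.5 mm and 10.7 degrees, less where a joint would pass 70% of its speed; a pose out of reach is approached as far as the arm can. A call with a gripper value outside its range is refused whole. The fingers move at their own pace and stop on an object; "squeeze" is the grip in N (left out, the last holds). Time passes only in rows, so rows that repeat a pose let the fingers close. It gives the time, the measured TCP pose, the force and the opening at its end, in the units of the state.
- robot.read_state(): the state, without advancing time (a new reading comes with each control period).
- optics.read_camera(name): name is "scene" or "top" or "wrist"; returns a dict with "frame" (480x640x3 uint8, red, green, blue), "vertical_fov" (degrees; the focal length in pixels is half the picture's height over the tangent of half this angle, whatever the lens; pixels are square), "cx", "cy" (the principal point, pixels), "k1" (the pictures are not rectified: a ray, as slopes to the right and down, at radius r is drawn at 1 + k1 r^2 times it, then the intrinsics apply), "R" (3x3) and "t" (3): a world point X has camera coordinates R X + t. Camera axes: x right, y down, z forward; pixel columns grow to the right and rows downward; lengths in m; the calibration is good to about 2 mm. A picture is of the moment at which its call begins. There is no depth.
- ticket.close_job(): hands the job in, once; it reports no verdict.
The state is a dict: "t": time; "q": joint angles; "dq": joint speeds; "joint_torque": joint torques, N m; "tool_pos": TCP position; "orientation": TCP orientation; "force": force on the tool from outside, world axes, zero at the start; "wrist_torque": the same for the moment, N m; "opening": finger opening in m.
Only numpy, scipy, OpenCV 4.12 (cv2) and the standard library are available. Lean on these libraries where they do the work, as an engineer would, in place of code of your own. Each camera call takes 0.05 s, during which the arm holds its last target.

## Working session

There is one attempt and no reset: what is moved stays moved. The work goes in short steps, Python scripts to look and compute and a tool call to move; the robot and the scene stay as the last step left them, time stands still between calls to the robot, and variables do not carry over. Pictures are saved under pics/ and viewed, and the job is handed in when it is done.

Besides the shell and the picture viewer there is one more tool, called after "Call:" in YAML: its name, and indented under it one key for each argument. jog_arm: Moves the arm, as the interface text tells. Its arguments: {"type":"object","properties":{"targets":{"type":"array"},"squeeze":{"type":"number"}},"required":["targets"]}

```bash
mkdir -p pics; ls; python3 - <<'E'
from plant import robot, optics, ticket
import cv2
s=robot.read_state(); print(s['t'],s['tool_pos'],s['orientation'],s['opening'],robot.pinch_z)
for n in ['scene','top','wrist']:
    c=optics.read_camera(n); cv2.imwrite(f'pics/{n}0.png',c['frame'][:,:,::-1])
    print(n,c['vertical_fov'],c['cx'],c['cy'],c['k1'],c['R'],c['t'])
E
```

```text
pics
0.0 [ 0.19985496 -0.56515237  0.21762337] [ 0.95647792  1.35240021 -0.95457753] 0.09297396280133279 0.0188
scene 47.35586560470785 316.5132511817437 244.4394547131551 -0.08108538124627471 [[ 0.03288155  0.99940985  0.00993761]
 [ 0.86644296 -0.02354779 -0.49872046]
 [-0.49819213  0.02500907 -0.86670592]] [ 0.05627766 -0.40838488  1.57845199]
top 51.495719090209334 323.36771905562756 244.30982551090716 -0.04526074257976496 [[-0.02015222 -0.99978776 -0.00428036]
 [-0.99753565  0.02039423 -0.06713198]
 [ 0.06720503  0.00291695 -0.99773492]] [-0.07749833  0.51963649  1.17725891]
wrist 59.764745774206034 315.29996383079066 244.0464722965699 -0.06729030141805635 [[ 3.32240773e-01 -9.43194385e-01 -6.48087383e-04]
 [-9.14603174e-01 -3.22337249e-01  2.44130561e-01]
 [-2.30471478e-01 -8.05173837e-02 -9.69742156e-01]] [-0.59998682 -0.02654134  0.38857178]
```

View pics/scene0.png

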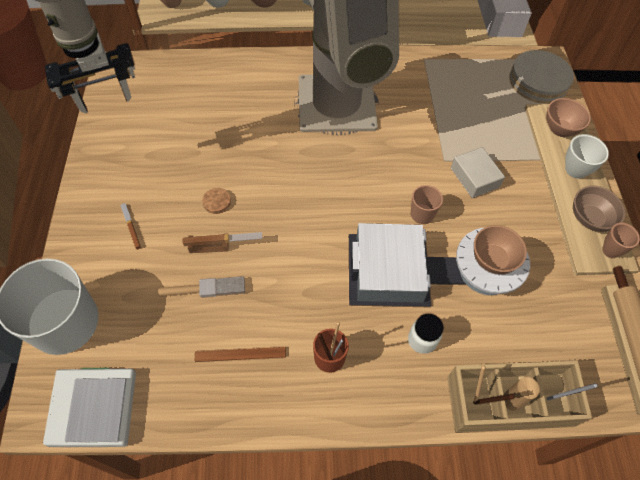

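View pics/top0.png

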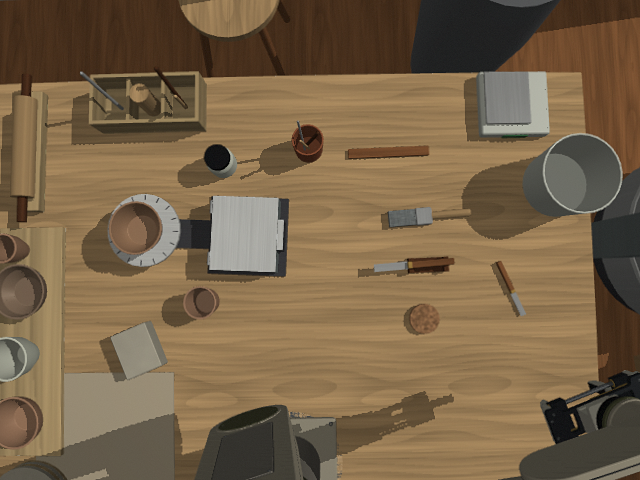

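View pics/wrist0.png

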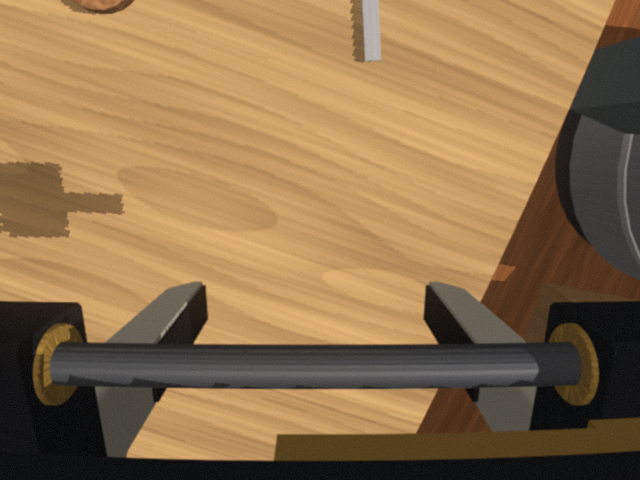

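```bash
cat > h.py <<'E'
import numpy as np, cv2, pickle
from scipy.spatial.transform import Rotation as Ro
from plant import robot, optics, ticket
def K(c):
    f=240/np.tan(np.radians(c['vertical_fov']/2)); return np.array([[f,0,c['cx']],[0,f,c['cy']],[0,0,1.]])
def D(c): return np.array([c['k1'],0,0,0,0.])
def unproj(c,uv,z):
    uv=np.atleast_2d(np.array(uv,float))
    p=cv2.undistortPointsIter(uv[:,None],K(c),D(c),None,None,(3,50,1e-10))[:,0] if hasattr(cv2,'undistortPointsIter') else cv2.undistortPoints(uv[:,None],K(c),D(c))[:,0]
    d=np.c_[p,np.ones(len(p))]@c['R']; o=-c['R'].T@c['t']
    z=np.broadcast_to(z,len(p)); return o+d*((z-o[2])/d[:,2])[:,None]
def proj(c,X):
    X=np.atleast_2d(np.array(X,float)); return cv2.projectPoints(X[:,None],cv2.Rodrigues(c['R'])[0],c['t'],K(c),D(c))[0][:,0]
def shot(n,tag):
    c=optics.read_camera(n); pickle.dump(c,open(f'pics/{n}_{tag}.pkl','wb')); return c
def load(n,tag): return pickle.load(open(f'pics/{n}_{tag}.pkl','rb'))
def crop(c,x0,y0,x1,y1,s,fn,pts=None):
    im=cv2.resize(c['frame'][y0:y1,x0:x1,::-1],None,fx=s,fy=s,interpolation=cv2.INTER_CUBIC)
    if pts is not None:
        for i,(u,v) in enumerate(proj(c,pts)):
            p=(int((u+.5-x0)*s),int((v+.5-y0)*s)); cv2.drawMarker(im,p,(0,255,0) if i%2 else (0,0,255),cv2.MARKER_CROSS,10,1)
    cv2.imwrite('pics/'+fn,im)
E
python3 - <<'E'
from h import *
t=shot('top','a'); s=shot('scene','a')
crop(t,350,240,470,300,6,'t_tool.png'); crop(t,90,180,300,300,3.8,'t_box.png')
crop(s,170,215,290,265,6,'s_tool.png'); crop(s,335,210,445,320,5.4,'s_box.png')
E
```

```text
(no output)
```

View pics/t_tool.png

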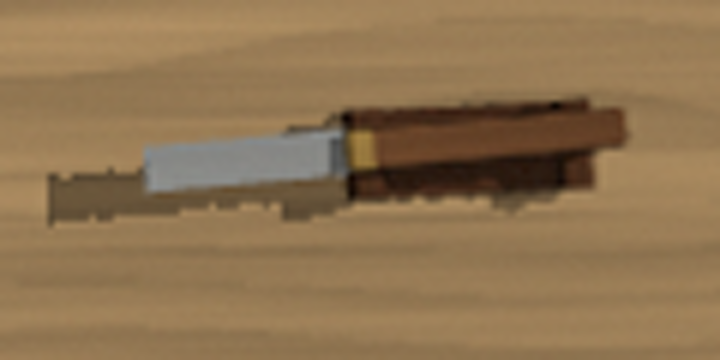

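View pics/t_box.png

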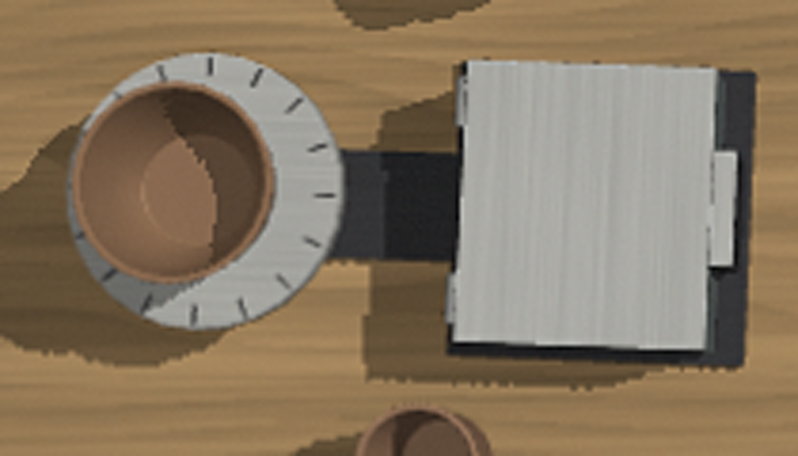

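View pics/s_tool.png

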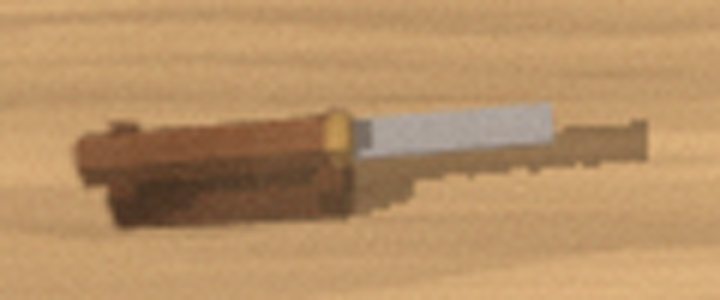

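View pics/s_box.png

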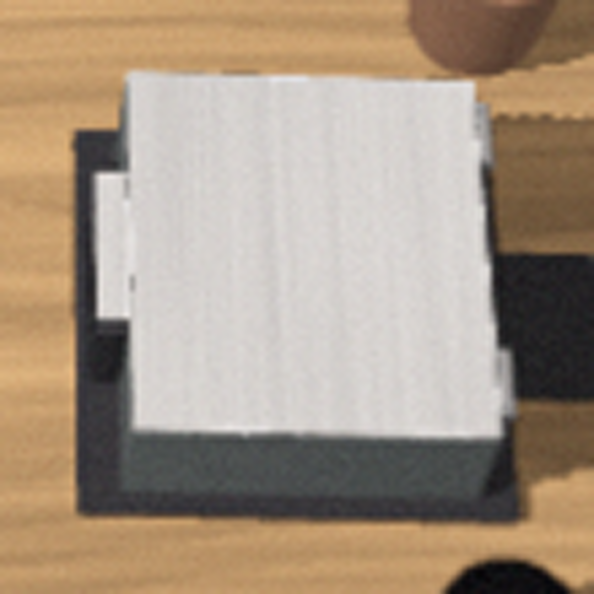

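```bash
cat > m1.py <<'E'
from h import *
from scipy.optimize import least_squares
t=load('top','a'); s=load('scene','a')
f=lambda L,x0,y0,k:np.array(L,float)/k+[x0-.5,y0-.5]
# box: order = box coords of corners
def corners(): # -x+y? list in (bx,by,z)
    return None
# top: up=+x, left=+y
bt=f([(467,60),(719,68),(707,350),(454,342),(738,152),(733,267)],90,180,3.8)
B=np.array([(.086,.076,.071),(.086,-.076,.071),(-.086,-.076,.071),(-.086,.076,.071),(.035,-.090,.071),(-.035,-.090,.071)])
# scene: right=+y, down=+x
bs=f([(128,72),(474,82),(502,436),(132,430),(94,173),(97,321)],335,210,5.4)
B2=B[[2,3,0,1,5,4]]
def T(p,X): 
    c,s_=np.cos(p[2]),np.sin(p[2]); return np.c_[X[:,0]*c-X[:,1]*s_+p[0],X[:,0]*s_+X[:,1]*c+p[1],X[:,2]]
for nm,sel in (('both',3),('top',1),('scene',2)):
    def r(p):
        o=[]
        if sel&1:o.append((proj(t,T(p,B))-bt).ravel())
        if sel&2:o.append((proj(s,T(p,B2))-bs).ravel())
        return np.concatenate(o)
    R=least_squares(r,[.5,.1,0]); print('box',nm,R.x.round(4),np.abs(R.fun).max().round(2))
tt=f([(145,148),(146,192),(626,108),(627,146)],350,240,6)
TT=np.array([(.135,.009,.03525),(.135,-.009,.03525),(-.055,.008,.043),(-.055,-.008,.043)])
# tool x -> +y world(left); tool y -> -x world (down in image)
TT[:,1]*=-1  # top: upper = +xworld = -y tool
tt2=f([(552,103),(553,141)],170,215,6); TS=np.array([(.135,.009,.03525),(.135,-.009,.03525)])
for nm,sel in (('both',3),('top',1)):
    def r(p):
        o=[]
        if sel&1:o.append((proj(t,T(p,TT))-tt).ravel())
        if sel&2:o.append((proj(s,T(p,TS))-tt2).ravel())
        return np.concatenate(o)
    R=least_squares(r,[.45,-.3,1.57]); print('tool',nm,R.x.round(4),R.fun.round(2))
E
python3 m1.py
```

```text
box both [ 0.5441  0.0955 -0.0544] 0.96
box top [ 0.5435  0.0941 -0.0535] 0.49
box scene [ 0.5446  0.0968 -0.0557] 0.54
tool both [ 0.4678 -0.3393  1.6361] [-0.73 -0.25 -0.2   0.03 -0.11 -0.22  0.41  0.24 -0.41 -0.16 -0.22 -0.1 ]
tool top [ 0.4678 -0.3397  1.6378] [-0.57 -0.13 -0.03  0.14  0.03 -0.23  0.57  0.22]
```

```bash
cat >> h.py <<'E'
def pose(s): return np.array(s['tool_pos']),Ro.from_rotvec(s['orientation'])
def Rdown(psi): # jaw axis z along yaw psi, x down
    x=np.array([0,0,-1.]); z=np.array([np.cos(psi),np.sin(psi),0]); return Ro.from_matrix(np.c_[x,np.cross(z,x),z])
def row(pos,R,s=None):
    s=s or robot.read_state(); p,Q=pose(s)
    d=Q.inv().apply(np.array(pos)-p)*100; w=(Q.inv()*R).as_rotvec(degrees=True)
    return np.r_[d,w].round(2).tolist()
def st():
    s=robot.read_state(); p,Q=pose(s); M=Q.as_matrix()
    print('t %.2f'%s['t'],'pos',p.round(4),'jawyaw %.1f'%np.degrees(np.arctan2(M[1,2],M[0,2])),'x',M[:,0].round(3),'F',np.round(s['force'],1),'op %.4f'%s['opening'],'q',np.round(s['q'],2)); return s
E
python3 - <<'E'
from h import *
st()
t=load('top','a'); 
print(unproj(t,[(424,319),(387,216),(432,216),(510,285),(497,262),(524,314)],.01).round(3))
psi=1.636-np.pi/2
for a in (psi,psi+np.pi):
  print(row([.4662,-.3144,.12],Rdown(a)),row([.4662,-.3144,.0152],Rdown(a)))
E
```

```text
t 0.25 pos [ 0.1999 -0.5654  0.2181] jawyaw -70.5 x [-0.     0.001 -1.   ] F [-0.2 -0.9  0.1] op 0.0930 q [-1.32  0.13  1.49 -0.    1.52 -0.09]
[[ 0.334 -0.325  0.01 ]
 [ 0.584 -0.244  0.01 ]
 [ 0.582 -0.353  0.01 ]
 [ 0.411 -0.537  0.01 ]
 [ 0.467 -0.507  0.01 ]
 [ 0.34  -0.568  0.01 ]]
[9.83, 33.47, -14.78, -74.27, -0.04, -0.03] [20.31, 33.47, -14.77, -74.27, -0.04, -0.03]
[9.83, 33.47, -14.78, 105.73, -0.04, 0.05] [20.31, 33.47, -14.77, 105.73, -0.04, 0.05]
```

Call:
jog_arm:
  targets:
    - [2,7,-3,-15,0,0,0.5]
    - [4,14,-6,-30,0,0,0.5]
    - [6,20,-9,-45,0,0,0.5]
    - [8,27,-12,-60,0,0,0.5]
    - [9.8,33.5,-14.8,-74.3,0,0,0.5]

```text
t: 0.88
tool_pos: [0.4203, -0.3569, 0.1368]
orientation: [0.226, 1.559, -0.225]
force: [0.6, -1.6, -0.1]
opening: 0.0488
```

```bash
python3 - <<'E'
from h import *
st(); psi=1.636-np.pi/2
print(row([.4662,-.3144,.12],Rdown(psi)))
E
```

```text
t 0.88 pos [ 0.4203 -0.3569  0.1368] jawyaw -16.5 x [ 0.     0.001 -1.   ] F [ 0.6 -1.6 -0.1] op 0.0488 q [-0.8   0.05  1.72  0.    1.37 -0.51]
[1.68, 5.37, 3.2, -20.21, 0.0, -0.03]
```

Call:
jog_arm:
  targets:
    - [0.8,2.7,1.6,-10,0,0,0.5]
    - [1.7,5.4,3.2,-20.2,0,0,0.5]
    - [1.7,5.4,3.2,-20.2,0,0,0.5]

```text
t: 1.25
tool_pos: [0.467, -0.3121, 0.1188]
orientation: [-0.052, 1.571, 0.056]
force: [0.1, 1.3, -0.4]
opening: 0.0465
```

```bash
python3 - <<'E'
from h import *
st(); psi=1.636-np.pi/2
print(row([.4662,-.3144,.0152],Rdown(psi)))
w=shot('wrist','b'); 
R=Rdown(psi)
def tl(x,y,z): c,s=np.cos(1.636),np.sin(1.636); return (.4678+x*c-y*s,-.3393+x*s+y*c,z)
crop(w,0,0,640,480,1.2,'w_b.png',[tl(.135,.009,.0352),tl(.135,-.009,.0352),tl(-.055,.008,.043),tl(-.055,-.008,.043),tl(.055,.008,.043),tl(.055,-.008,.043)])
E
```

```text
t 1.25 pos [ 0.467  -0.3121  0.1188] jawyaw 3.9 x [-0.001  0.002 -1.   ] F [ 0.1  1.3 -0.4] op 0.0465 q [-0.68  0.1   1.71  0.    1.34 -0.75]
[10.36, -0.24, -0.08, 0.21, -0.06, -0.12]
```

View pics/w_b.png

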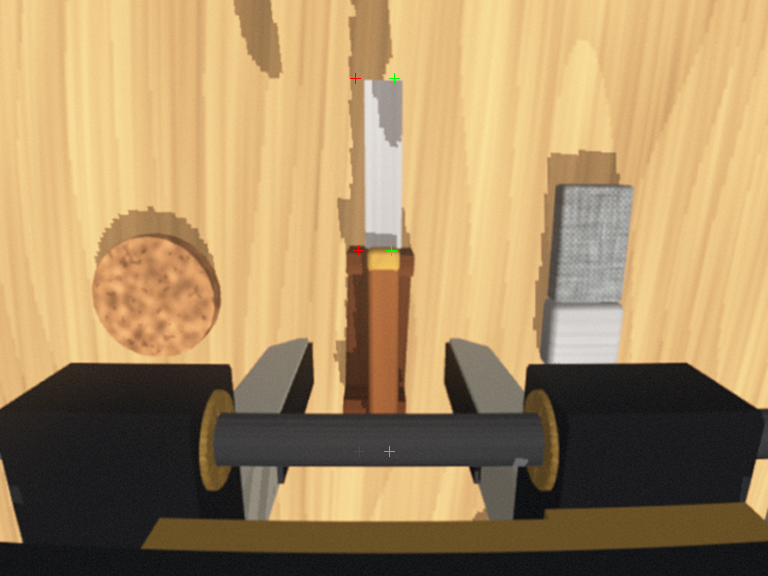

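Call:
jog_arm:
  targets:
    - [0,-0.7,0.15,0,0,0,0.5]
    - [4,-0.7,0.15,0,0,0,0.5]
    - [7,-0.7,0.15,0,0,0,0.5]
    - [9,-0.7,0.15,0,0,0,0.5]
    - [10.3,-0.7,0.15,0,0,0,0.5]

```text
t: 1.92
tool_pos: [0.4678, -0.3209, 0.0156]
orientation: [-0.049, 1.571, 0.051]
force: [-0.4, 0.8, -0.1]
opening: 0.0465
```

```bash
python3 - <<'E'
from h import *
st()
w=shot('wrist','c'); s=shot('scene','c'); 
crop(w,0,0,640,480,1.0,'w_c.png'); crop(s,170,190,290,270,6,'s_c.png')
E
```

```text
t 1.93 pos [ 0.4678 -0.3209  0.0156] jawyaw 3.6 x [-0.001  0.001 -1.   ] F [-0.4  0.8 -0.1] op 0.0465 q [-0.69  0.24  1.76  0.    1.15 -0.76]
```

View pics/w_c.png

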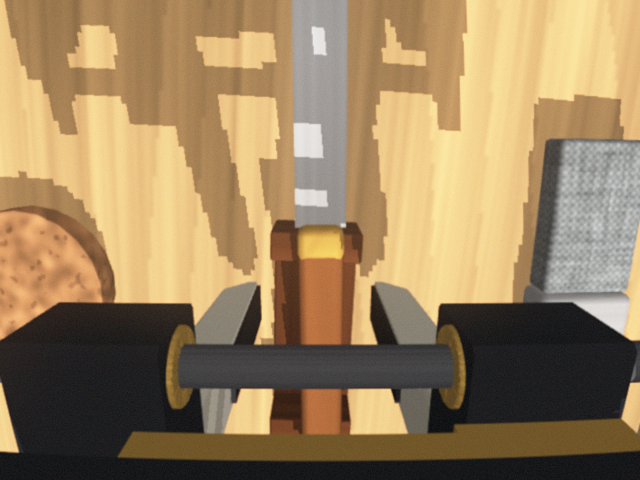

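View pics/s_c.png

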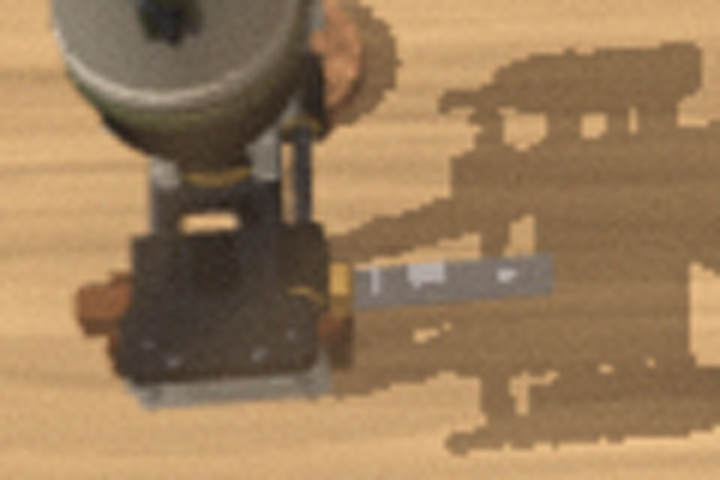

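Call:
jog_arm:
  targets:
    - [0,0,0,0,0,0,1]
    - [0,0,0,0,0,0,1]
    - [0,0,0,0,0,0,1]
    - [0,0,0,0,0,0,1]
  squeeze: 55

```text
t: 2.52
tool_pos: [0.4679, -0.3204, 0.0159]
orientation: [-0.049, 1.572, 0.052]
force: [0.6, -0.0, 2.6]
opening: 0.0153
```

```bash
python3 - <<'E'
from h import *
st()
E
```

```text
t 2.52 pos [ 0.4679 -0.3204  0.0159] jawyaw 3.7 x [-0.001  0.001 -1.   ] F [ 0.6 -0.   2.6] op 0.0153 q [-0.69  0.24  1.76  0.    1.15 -0.76]
```

```bash
cat >> h.py <<'E'
BOX=np.array([.5441,.0955]); BY=-.0544
def bw(x,y,z): c,s=np.cos(BY),np.sin(BY); return np.array([BOX[0]+x*c-y*s,BOX[1]+x*s+y*c,z])
E
python3 - <<'E'
from h import *
p=bw(0,-.236,.12); print(p); print(row([.468,-.3204,.11],Rdown(np.radians(3.7)))); print(row(p,Rdown(BY)))
E
```

```text
[ 0.53126793 -0.14015088  0.12      ]
[-9.41, 0.01, -0.0, -0.02, -0.08, -0.09]
[-10.4, 17.59, 7.47, 6.8, -0.08, -0.08]
```

Call:
jog_arm:
  targets:
    - [-1,0,0,0,0,0,1]
    - [-4,0,0,0,0,0,1]
    - [-8,2,1,1,0,0,1]
    - [-10.4,6,2.5,2,0,0,1]
    - [-10.4,10,4.2,4,0,0,1]

```text
t: 3.15
tool_pos: [0.5055, -0.2181, 0.1238]
orientation: [0.005, 1.567, -0.007]
force: [1.1, -1.1, -1.4]
opening: 0.0155
```

```bash
python3 - <<'E'
from h import *
st(); print(row(bw(0,-.236,.12),Rdown(BY)), row(bw(0,-.236,.0429),Rdown(BY)))
E
```

```text
t 3.15 pos [ 0.5055 -0.2181  0.1238] jawyaw -0.4 x [ 0.004 -0.001 -1.   ] F [ 1.1 -1.1 -1.4] op 0.0155 q [-0.5   0.06  1.74  0.    1.34 -0.49]
[0.38, 7.82, 2.52, 2.69, 0.21, 0.07] [8.09, 7.83, 2.49, 2.69, 0.21, 0.07]
```

Call:
jog_arm:
  targets:
    - [0.4,4,1.2,1.5,0,0,1]
    - [2,7,2.5,2.7,0.2,0,1]
    - [5,7.8,2.5,2.7,0.2,0,1]
    - [8.1,7.8,2.5,2.7,0.2,0,1]
    - [8.1,7.8,2.5,2.7,0.2,0,1]

```text
t: 3.78
tool_pos: [0.5291, -0.1394, 0.0406]
orientation: [0.043, 1.575, -0.042]
force: [-0.1, 0.3, 0.5]
opening: 0.0154
```

```bash
python3 - <<'E'
from h import *
s=st()
w=shot('wrist','d'); s=shot('scene','d'); t=shot('top','d')
P=[bw(x,y,z) for x,y,z in ((.009,-.12,.061),(-.009,-.12,.061),(.035,-.09,.071),(-.035,-.09,.071),(.035,-.09,.056),(-.035,-.09,.056))]
crop(w,0,0,640,480,1.2,'w_d.png',P); crop(s,280,200,440,320,5,'s_d.png',P);crop(t,240,180,350,300,5,'t_d.png',P)
E
```

```text
t 3.77 pos [ 0.5291 -0.1394  0.0406] jawyaw -3.1 x [-0.005  0.001 -1.   ] F [-0.1  0.3  0.5] op 0.0154 q [-0.35  0.15  1.8  -0.    1.19 -0.3 ]
```

View pics/w_d.png

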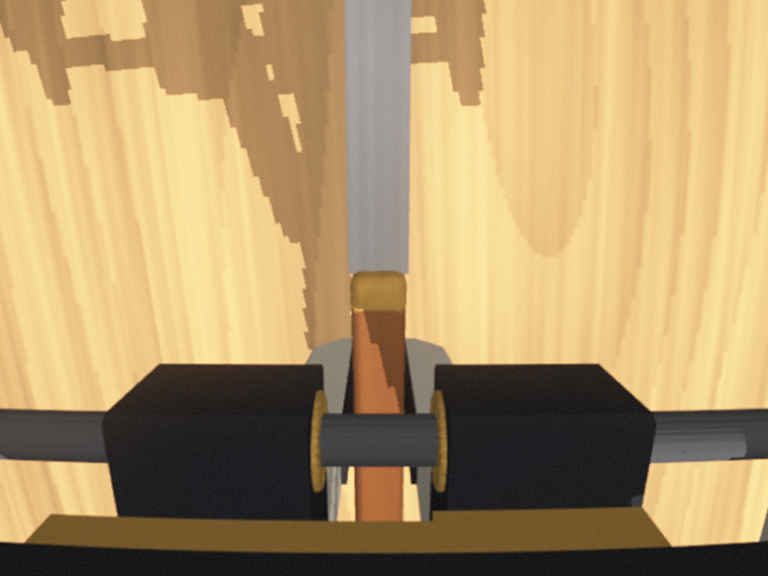

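View pics/s_d.png

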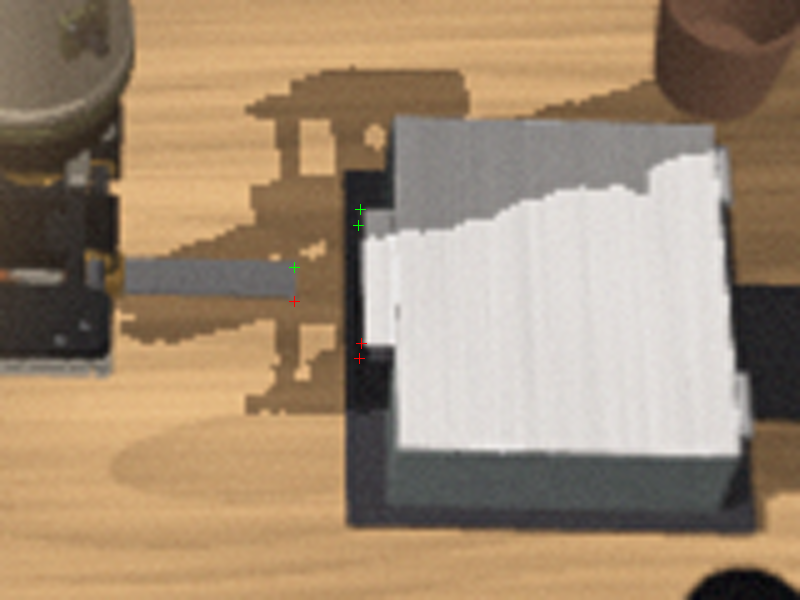

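View pics/t_d.png

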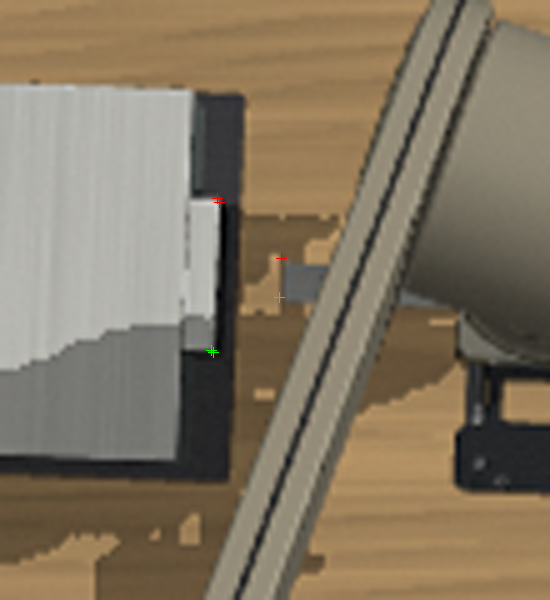

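```bash
python3 - <<'E'
from h import *
print(row(bw(0,-.235,.0424),Rdown(BY)), row(bw(0,-.196,.0424),Rdown(BY)))
E
```

```text
[0.22, 0.18, -0.12, -0.02, 0.12, 0.1] [0.21, 4.08, -0.12, -0.02, 0.12, 0.1]
```

```bash
python3 - <<'E'
from h import *
st()
E
```

```text
t 3.92 pos [ 0.5324 -0.141   0.0446] jawyaw -3.1 x [ 0.002 -0.002 -1.   ] F [ 0.3  0.  -0.6] op 0.0155 q [-0.35  0.15  1.8  -0.    1.19 -0.3 ]
```

Call:
jog_arm:
  targets:
    - [0.2,0.2,-0.1,0,0,0,1]
    - [0.2,0.2,-0.1,0,0,0,1]
    - [0.2,0.2,-0.1,0,0,0,1]

```text
t: 4.3
tool_pos: [0.5318, -0.1391, 0.0431]
orientation: [0.041, 1.567, -0.045]
force: [0.2, 0.1, -0.3]
opening: 0.0155
```

```bash
python3 - <<'E'
from h import *
st(); optics.read_camera('top'); st(); optics.read_camera('top'); st()
print(row(bw(0,-.235,.0424),Rdown(BY)), row(bw(0,-.196,.0424),Rdown(BY)))
E
```

```text
t 4.30 pos [ 0.5318 -0.1391  0.0431] jawyaw -3.1 x [ 0.003 -0.002 -1.   ] F [ 0.2  0.1 -0.3] op 0.0155 q [-0.35  0.15  1.8  -0.    1.19 -0.29]
t 4.35 pos [ 0.5317 -0.139   0.0429] jawyaw -3.1 x [ 0.003 -0.002 -1.   ] F [-0.4 -0.1 -1.2] op 0.0153 q [-0.35  0.15  1.8  -0.    1.19 -0.29]
t 4.40 pos [ 0.5316 -0.139   0.0428] jawyaw -3.1 x [ 0.002 -0.002 -1.   ] F [-0.2 -0.2 -0.8] op 0.0155 q [-0.35  0.15  1.8  -0.    1.19 -0.29]
[0.04, -0.02, -0.02, -0.03, 0.14, 0.11] [0.03, 3.88, -0.03, -0.03, 0.14, 0.11]
```

Call:
jog_arm:
  targets:
    - [0.05,1,0,0,0.1,0.1,1]
    - [0.05,2,0,0,0.1,0.1,1]
    - [0.05,3,0,0,0.1,0.1,1]
    - [0.05,3.5,0,0,0.1,0.1,1]
    - [0.05,3.5,0,0,0.1,0.1,1]

```text
t: 5.03
tool_pos: [0.5335, -0.1035, 0.0422]
orientation: [0.042, 1.57, -0.043]
force: [-0.0, -0.3, -0.8]
opening: 0.0155
```

```bash
python3 - <<'E'
from h import *
s=shot('scene','e');st()
crop(s,280,200,440,320,5,'s_e.png')
print(row(bw(0,-.196,.0424),Rdown(BY)))
E
```

```text
t 5.08 pos [ 0.5336 -0.1039  0.0423] jawyaw -3.1 x [ 0.001 -0.    -1.   ] F [ 0.4 -0.1 -0.3] op 0.0159 q [-0.29  0.14  1.82 -0.    1.19 -0.23]
[-0.01, 0.37, -0.03, 0.0, 0.04, 0.02]
```

View pics/s_e.png

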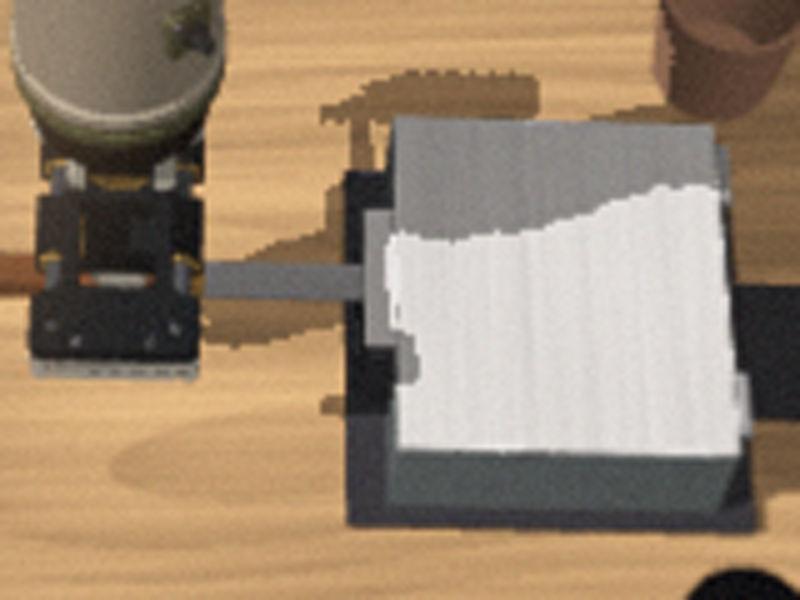

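Call:
jog_arm:
  targets:
    - [0,0.4,0,0,0,0,1]
    - [0,0.4,0,0,0,0,1]
    - [-0.3,0.4,0,0,0,0,1]
    - [-0.5,0.4,0,0,0,0,1]
    - [-0.7,0.4,0,0,0,0,1]

```text
t: 5.7
tool_pos: [0.5337, -0.1, 0.0493]
orientation: [0.042, 1.57, -0.043]
force: [1.1, 0.5, -2.8]
opening: 0.0155
```

```bash
python3 - <<'E'
from h import *
s=shot('scene','f');st()
crop(s,280,200,440,320,5,'s_f.png')
E
```

```text
t 5.75 pos [ 0.5338 -0.1     0.0495] jawyaw -3.1 x [ 0.001 -0.001 -1.   ] F [ 0.1 -1.  -2.2] op 0.0154 q [-0.28  0.13  1.81 -0.    1.2  -0.22]
```

View pics/s_f.png

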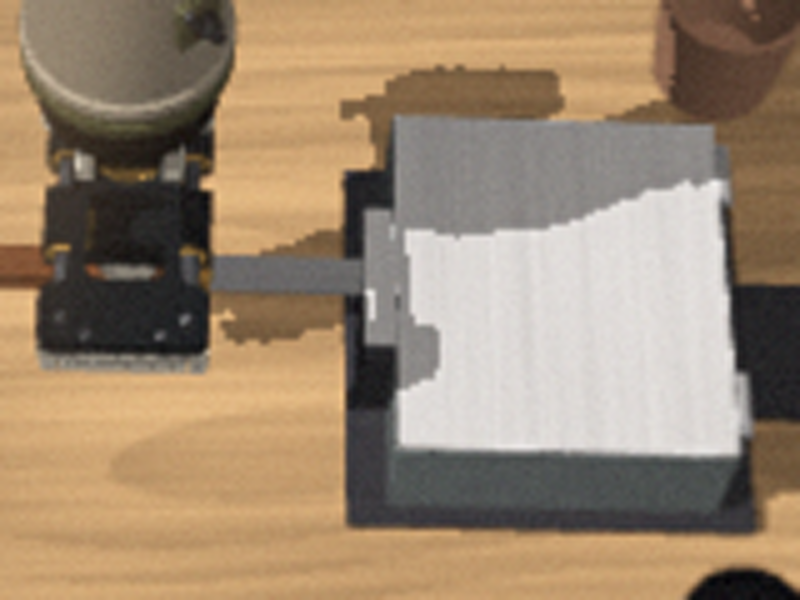

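Call:
jog_arm:
  targets:
    - [-0.2,0,0,0,0,0,1]
    - [-0.5,0,0,0,0,0,1]
    - [-0.8,0,0,0,0,0,1]
    - [-1,0,0,0,0,0,1]

```text
t: 6.25
tool_pos: [0.5341, -0.1001, 0.06]
orientation: [0.042, 1.569, -0.043]
force: [0.4, -0.4, -0.6]
opening: 0.0161
```

```bash
python3 - <<'E'
from h import *
s=shot('scene','g');st()
crop(s,280,200,440,320,5,'s_g.png')
E
```

```text
t 6.30 pos [ 0.5342 -0.1001  0.0602] jawyaw -3.1 x [ 0.002 -0.001 -1.   ] F [ 0.  -0.4 -0.7] op 0.0155 q [-0.28  0.11  1.81 -0.    1.22 -0.23]
```

View pics/s_g.png

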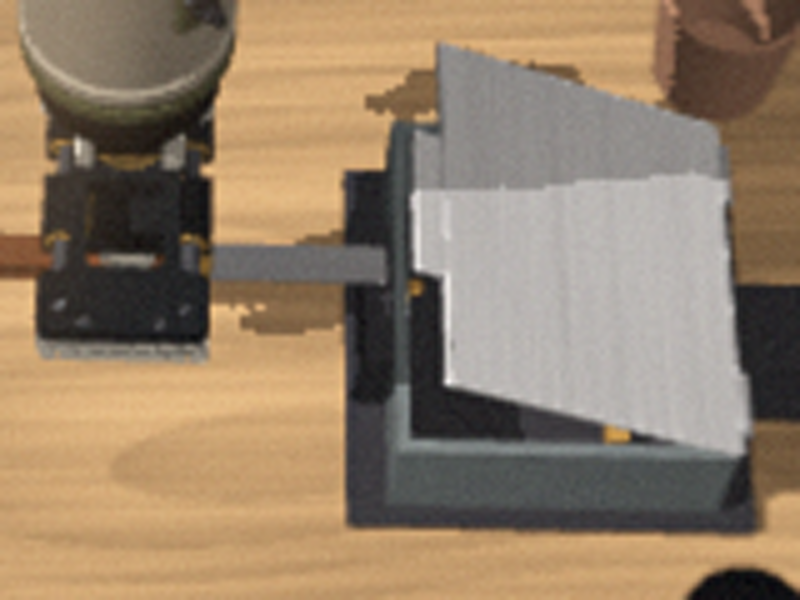

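```bash
python3 - <<'E'
from h import *
print(row([.4679,-.3204,.12],Rdown(np.radians(3.7))))
E
```

```text
[-5.98, -22.36, -5.41, -6.81, 0.09, 0.04]
```

Call:
jog_arm:
  targets:
    - [-1,-3,0,0,0,0,1]
    - [-4,-8,-1,-1.5,0,0,1]
    - [-6,-13,-3,-3.5,0,0,1]
    - [-6,-18,-4.5,-5.5,0,0,1]
    - [-6,-22.4,-5.4,-6.8,0,0,1]

```text
t: 6.92
tool_pos: [0.4673, -0.3227, 0.121]
orientation: [-0.052, 1.568, 0.05]
force: [0.7, -0.5, -0.3]
opening: 0.0157
```

Call:
jog_arm:
  targets:
    - [0,0,0,0,0,0,1]
    - [0,0,0,0,0,0,1]

```text
t: 7.18
tool_pos: [0.4673, -0.3224, 0.1208]
orientation: [-0.051, 1.568, 0.049]
force: [-0.0, 0.8, -1.2]
opening: 0.0154
```

```bash
python3 - <<'E'
from h import *
s=st()
print(row([.4679,-.3204,.04],Rdown(np.radians(3.7))))
w=shot('wrist','h'); crop(w,0,0,640,480,1.0,'w_h.png'); c=shot('scene','h'); crop(c,160,130,480,330,2.4,'s_h.png')
E
```

```text
t 7.17 pos [ 0.4673 -0.3224  0.1208] jawyaw 3.7 x [ 0.003 -0.001 -1.   ] F [-0.   0.8 -1.2] op 0.0154 q [-0.69  0.11  1.69  0.    1.34 -0.76]
[8.08, 0.2, 0.05, -0.05, 0.14, 0.06]
```

View pics/w_h.png

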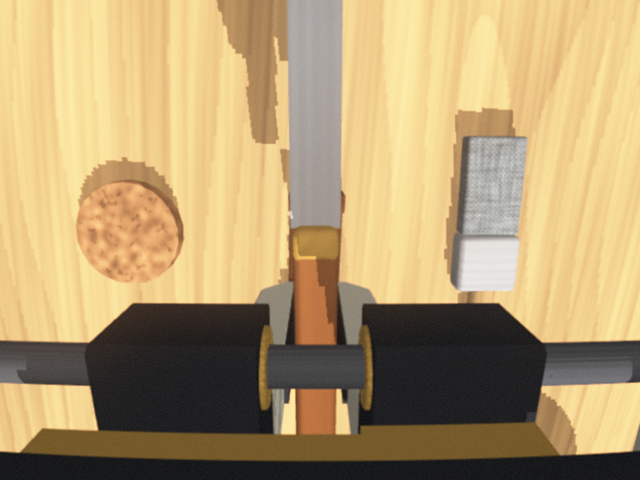

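View pics/s_h.png

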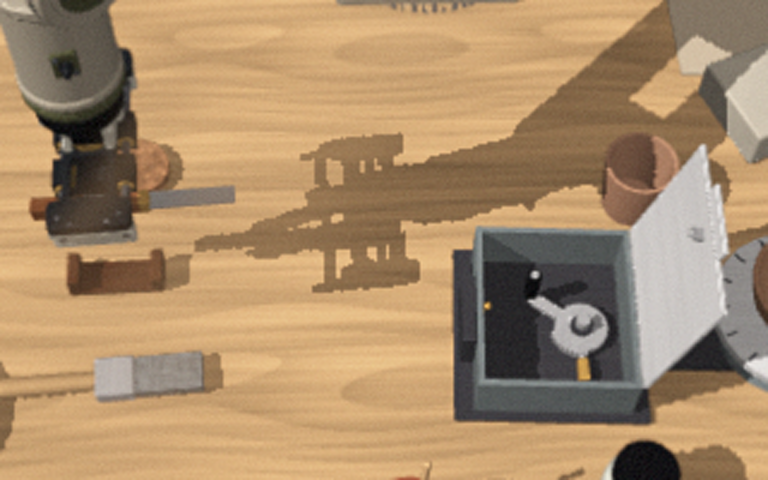

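Call:
jog_arm:
  targets:
    - [4,0.2,0.1,0,0.1,0,1]
    - [7,0.2,0.1,0,0.1,0,1]
    - [9,0.2,0.1,0,0.1,0,1]
    - [9.8,0.2,0.1,0,0.1,0,1]
    - [10.2,0.2,0.1,0,0.1,0,1]

```text
t: 7.9
tool_pos: [0.4693, -0.3196, 0.0191]
orientation: [-0.053, 1.569, 0.051]
force: [-0.5, -0.3, -0.8]
opening: 0.0159
```

```bash
python3 - <<'E'
from h import *
w=shot('wrist','i'); st(); crop(w,0,0,640,480,1.0,'w_i.png')
print(row([.4679,-.3204,.0159],Rdown(np.radians(3.7))))
E
```

```text
t 7.95 pos [ 0.4692 -0.3197  0.019 ] jawyaw 3.8 x [ 0.001 -0.002 -1.   ] F [-0.1 -0.  -0.5] op 0.0157 q [-0.69  0.23  1.76 -0.    1.15 -0.75]
[0.31, -0.06, -0.14, 0.07, 0.07, 0.09]
```

View pics/w_i.png

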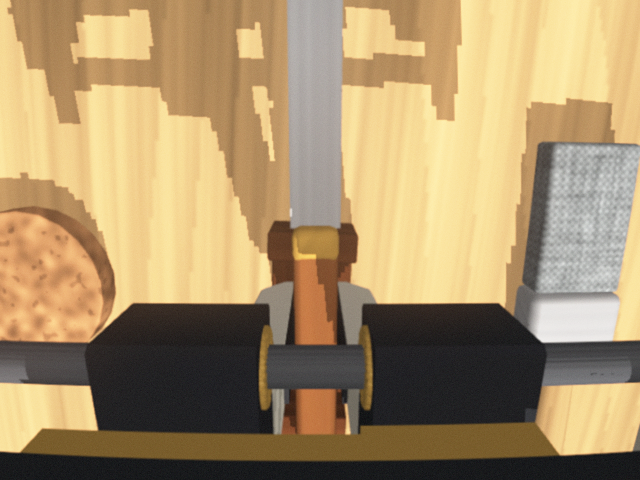

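Call:
jog_arm:
  targets:
    - [0.2,0,0,0,0.1,0,1]
    - [0.3,0,0,0,0.1,0,1]
    - [0.3,0,0,0,0.1,0,1]

```text
t: 8.32
tool_pos: [0.4694, -0.3199, 0.0164]
orientation: [-0.053, 1.57, 0.05]
force: [0.1, -1.1, -0.6]
opening: 0.0158
```

```bash
python3 - <<'E'
from h import *
st()
E
```

```text
t 8.32 pos [ 0.4694 -0.3199  0.0164] jawyaw 3.8 x [-0.    -0.002 -1.   ] F [ 0.1 -1.1 -0.6] op 0.0158 q [-0.69  0.23  1.76 -0.    1.15 -0.75]
```

Call:
jog_arm:
  targets:
    - [0.1,0,0,0,0,0,1]
    - [0.1,0,0,0,0,0,1]
    - [0.1,0,0,0,0,0,0.5]
    - [0.1,0,0,0,0,0,0.5]
    - [0.1,0,0,0,0,0,0.5]

```text
t: 8.95
tool_pos: [0.4693, -0.3199, 0.0152]
orientation: [-0.053, 1.57, 0.05]
force: [-0.9, 0.2, -0.5]
opening: 0.0409
```

Call:
jog_arm:
  targets:
    - [0,0,0,0,0,0,0.5]
    - [-3,0,0,0,0,0,0.5]
    - [-7,0,0,0,0,0,0.5]
    - [-11,0,0,0,0,0,0.5]
    - [-14,0,0,0,0,0,0.5]

```text
t: 9.57
tool_pos: [0.4698, -0.32, 0.1573]
orientation: [-0.054, 1.569, 0.049]
force: [0.2, -0.2, -0.4]
opening: 0.0465
```

```bash
python3 - <<'E'
from h import *
st()
w=shot('wrist','j'); crop(w,0,0,640,480,1.0,'w_j.png'); c=shot('scene','j'); crop(c,340,180,500,300,5,'s_j.png'); t=shot('top','j'); crop(t,90,180,300,300,3.8,'t_j.png'); crop(c,170,215,290,265,6,'s_j2.png')
E
```

```text
t 9.57 pos [ 0.4698 -0.32    0.1573] jawyaw 3.8 x [ 0.001 -0.003 -1.   ] F [ 0.2 -0.2 -0.4] op 0.0465 q [-0.69  0.08  1.66 -0.    1.4  -0.75]
```

View pics/w_j.png

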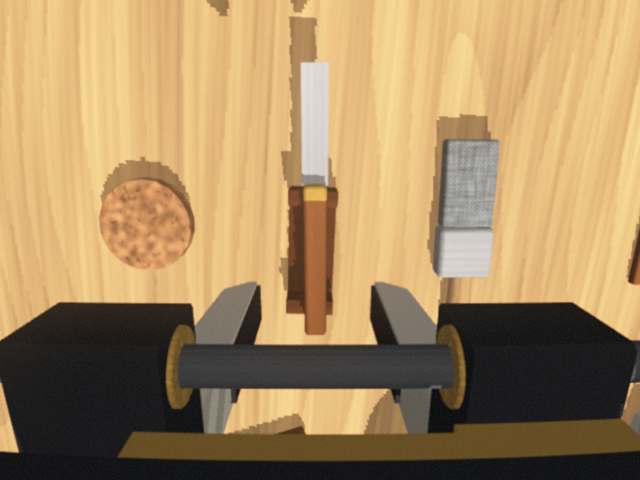

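View pics/s_j.png

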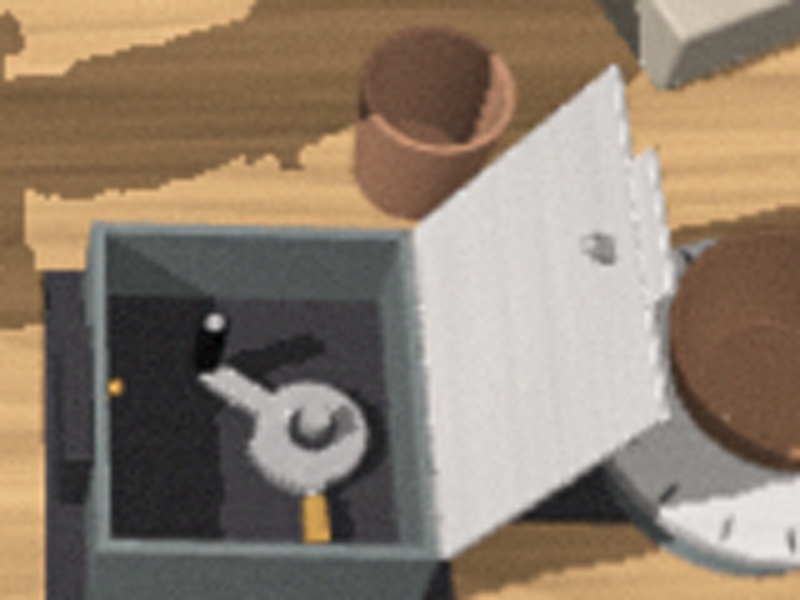

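View pics/t_j.png

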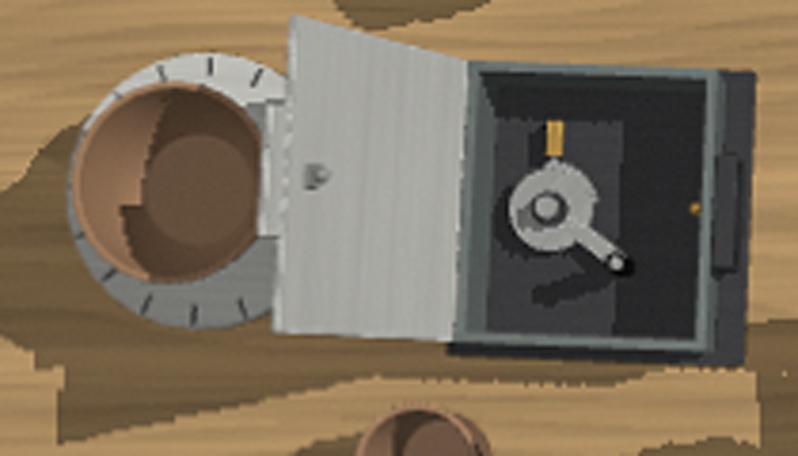

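```bash
cat >> h.py <<'E'
def post(th,z=.062):
    a=np.radians(-125)+th; return bw(.06*np.cos(a),.030+.06*np.sin(a),z)
E
python3 - <<'E'
from h import *
t=load('top','j'); s=load('scene','j')
print('top',unproj(t,[(614/3.8+89.5,264/3.8+179.5)],.062),'scene',unproj(s,[(214/5+339.5,322/5+179.5)],.062),'model',post(0), 'p4',post(.698))
# box rim inner corners at z .066: top (480,75),(710,83)?; refine via outer rim
P=[bw(x,y,.066) for x,y in ((.08,.07),(.08,-.07),(-.08,-.07),(-.08,.07))]+[post(0),bw(0,.03,.018),post(0,.022)]
crop(t,190,180,300,290,5.4,'t_k.png',P); crop(s,340,200,450,310,5.4,'s_k.png',P)
E
```

```text
top [[0.50755434 0.07920744 0.062     ]] scene [[0.50773845 0.07974472 0.062     ]] model [0.50869513 0.07825044 0.062     ] p4 [0.54769493 0.06548776 0.062     ]
```

View pics/t_k.png

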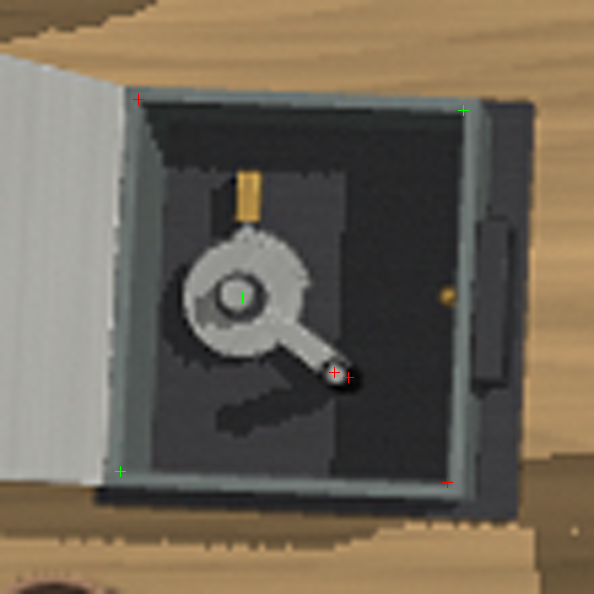

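View pics/s_k.png

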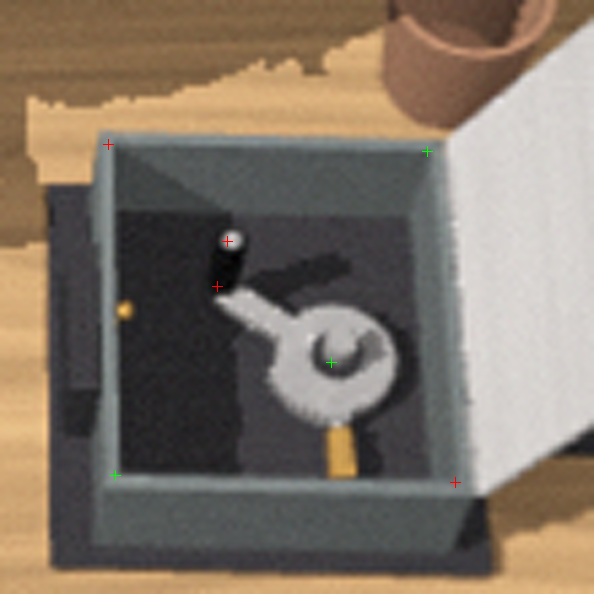

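```bash
sed -i 's/^BOX=.*; BY/BOX=np.array([.5432,.0967]); BY/' h.py; python3 - <<'E'
from h import *
J=np.radians(-18)
print(post(0),post(.698)); p=post(0)
print(row([p[0],p[1],.13],Rdown(J)))
E
```

```text
[0.50779513 0.07945044 0.062     ] [0.54679493 0.06668776 0.062     ]
[2.56, 39.68, 6.34, 21.77, 0.21, 0.24]
```

Call:
jog_arm:
  targets:
    - [0,5,1,2,0,0,0.57]
    - [0,11,2,6,0,0,0.57]
    - [0,17,3,10,0,0,0.57]
    - [0,23,4,14,0,0,0.57]
    - [0,28,5,18,0,0,0.57]

```text
t: 10.35
tool_pos: [0.5008, -0.0356, 0.1541]
orientation: [0.193, 1.561, -0.2]
force: [0.5, 0.9, -0.0]
opening: 0.04
```

```bash
python3 - <<'E'
from h import *
J=np.radians(-18); p=post(0); st()
print(row([p[0],p[1],.13],Rdown(J)))
E
```

```text
t 10.35 pos [ 0.5008 -0.0356  0.1541] jawyaw -14.3 x [ 0.001 -0.004 -1.   ] F [ 0.5  0.9 -0. ] op 0.0400 q [-0.17 -0.1   1.84 -0.    1.4   0.08]
[2.37, 11.32, -2.18, 3.66, 0.1, 0.21]
```

Call:
jog_arm:
  targets:
    - [0.5,4,-0.8,1.2,0,0,0.57]
    - [1.2,8,-1.5,2.5,0,0,0.57]
    - [2.4,11.3,-2.2,3.7,0.1,0.2,0.57]
    - [2.4,11.3,-2.2,3.7,0.1,0.2,0.57]
    - [2.4,11.3,-2.2,3.7,0.1,0.2,0.57]

```text
t: 10.98
tool_pos: [0.5068, 0.0788, 0.1286]
orientation: [0.246, 1.558, -0.247]
force: [0.6, -0.9, -0.1]
opening: 0.04
```

```bash
python3 - <<'E'
from h import *
J=np.radians(-18); p=post(0); st()
print(row([p[0],p[1],.03],Rdown(J)))
w=shot('wrist','l'); crop(w,0,0,640,480,1.0,'w_l.png',[p,post(0,.022)])
E
```

```text
t 10.97 pos [0.5068 0.0788 0.1286] jawyaw -18.0 x [-0.002 -0.001 -1.   ] F [ 0.6 -0.9 -0.1] op 0.0400 q [ 0.05 -0.04  1.83 -0.    1.35  0.37]
[9.86, 0.11, 0.09, -0.0, -0.09, 0.08]
```

View pics/w_l.png

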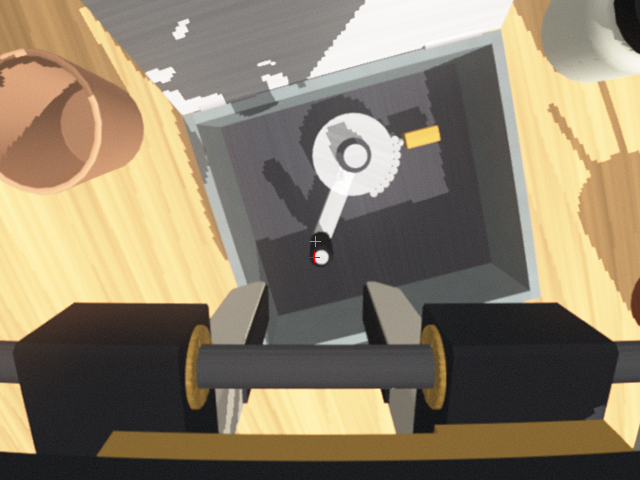

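Call:
jog_arm:
  targets:
    - [3,0.1,0.25,0,0,0,0.6]
    - [5,0.1,0.25,0,0,0,0.6]
    - [6.5,0.1,0.25,0,0,0,0.6]
    - [8,0.1,0.25,0,0,0,0.6]
    - [8,0.1,0.25,0,0,0,0.6]

```text
t: 11.65
tool_pos: [0.509, 0.0782, 0.048]
orientation: [0.247, 1.559, -0.249]
force: [-0.3, 0.8, -0.7]
opening: 0.0372
```

```bash
python3 - <<'E'
from h import *
J=np.radians(-18); p=post(0); st()
print(row([p[0],p[1],.03],Rdown(J)))
w=shot('wrist','m'); crop(w,0,0,640,480,1.0,'w_m.png')
E
```

```text
t 11.65 pos [0.509  0.0782 0.048 ] jawyaw -18.1 x [-0.003 -0.001 -1.   ] F [-0.3  0.8 -0.7] op 0.0372 q [ 0.05  0.06  1.89 -0.    1.2   0.37]
[1.8, 0.09, -0.15, -0.08, -0.15, 0.1]
```

View pics/w_m.png

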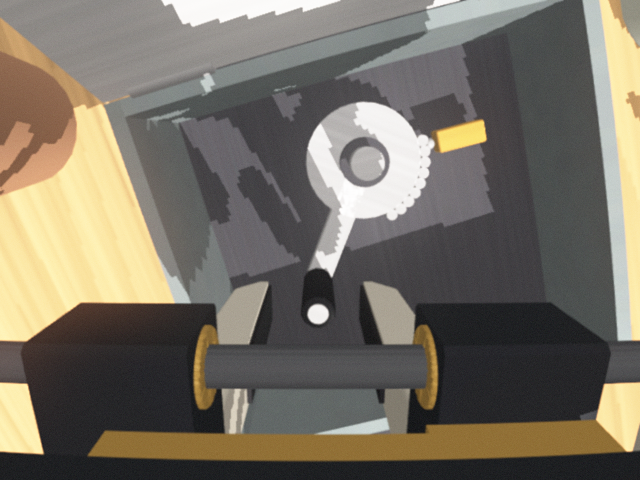

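Call:
jog_arm:
  targets:
    - [1,0.1,-0.1,0,0,0,0.6]
    - [1.8,0.1,-0.1,0,0,0,0.6]
    - [1.8,0.1,-0.1,0,0,0,0.6]

```text
t: 12.08
tool_pos: [0.5082, 0.0796, 0.03]
orientation: [0.246, 1.56, -0.248]
force: [-0.1, 0.1, -0.2]
opening: 0.0375
```

Call:
jog_arm:
  targets:
    - [0,0,0,0,0,0,1]
    - [0,0,0,0,0,0,1]
    - [0,0,0,0,0,0,1]
    - [0,0,0,0,0,0,1]
  squeeze: 30

```text
t: 12.58
tool_pos: [0.5099, 0.0792, 0.0305]
orientation: [0.246, 1.556, -0.248]
force: [7.3, -2.4, -7.3]
opening: 0.0135
```

```bash
python3 - <<'E'
from h import *
s=st()
w=shot('wrist','n'); crop(w,0,0,640,480,1.0,'w_n.png')
for n in range(0,5):
    p=post(.1745*n); d=p-post(0); print(n,p.round(4),row([p[0],p[1],.0302],Rdown(np.radians(-18))))
E
```

```text
t 12.57 pos [0.5099 0.0792 0.0305] jawyaw -18.1 x [ 0.    -0.001 -1.   ] F [ 7.3 -2.4 -7.3] op 0.0135 q [ 0.06  0.08  1.9  -0.    1.16  0.37]
0 [0.5078 0.0795 0.062 ] [0.02, -0.04, -0.21, -0.06, 0.04, 0.07]
1 [0.5166 0.0737 0.062 ] [0.02, -0.31, 0.8, -0.06, 0.04, 0.07]
2 [0.5262 0.0696 0.062 ] [0.02, -0.4, 1.85, -0.06, 0.04, 0.07]
3 [0.5364 0.0673 0.062 ] [0.02, -0.31, 2.89, -0.06, 0.04, 0.07]
4 [0.5468 0.0667 0.062 ] [0.02, -0.05, 3.9, -0.06, 0.04, 0.07]
```

View pics/w_n.png

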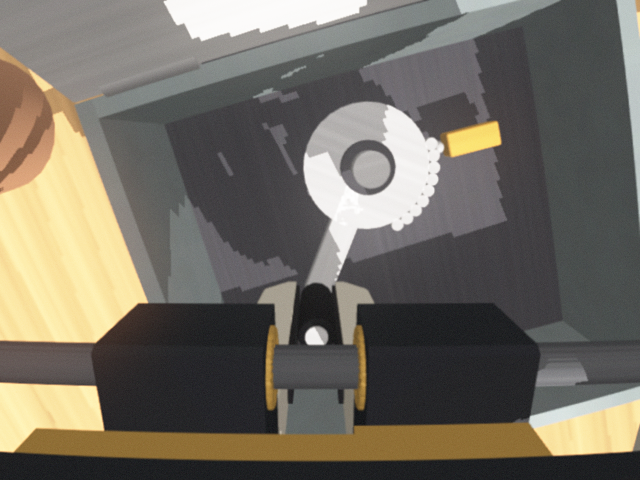

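Call:
jog_arm:
  targets:
    - [0,-0.15,0.5,0,0,0,1]
    - [0,-0.27,1,0,0,0,1]
    - [0,-0.33,1.5,0,0,0,1]
    - [0,-0.36,2.05,0,0,0,1]
    - [0,-0.36,2.05,0,0,0,1]

```text
t: 13.25
tool_pos: [0.5284, 0.0692, 0.0303]
orientation: [0.247, 1.556, -0.249]
force: [-3.0, 1.6, 2.0]
opening: 0.0135
```

```bash
cat >> h.py <<'E'
P0=np.array([.5099,.0790])
def tgt(n): return np.r_[P0+(post(.17453*n)-post(0))[:2],.0305]
def ang(p): # clicks from TCP, assuming post0 at P0
    piv=P0+(bw(0,.03,0)-post(0))[:2]; d=p[:2]-piv; a=np.arctan2(d[1],d[0])-BY-np.radians(-125); return a/.17453, np.hypot(*d)
E
python3 - <<'E'
from h import *
s=st(); print(ang(s['tool_pos']))
w=shot('wrist','o'); crop(w,0,0,640,480,1.0,'w_o.png'); t=shot('top','o'); crop(t,90,180,300,300,3.8,'t_o.png')
for n in (2,3,3.5,4): print(n,row(tgt(n),Rdown(np.radians(-18))))
E
```

```text
t 13.25 pos [0.5284 0.0692 0.0303] jawyaw -18.1 x [-0.    -0.001 -1.   ] F [-3.   1.6  2. ] op 0.0135 q [ 0.04  0.13  1.85 -0.    1.16  0.35]
(np.float64(2.007227677256487), np.float64(0.05995423234898066))
2 [-0.01, -0.01, 0.01, -0.07, 0.03, 0.08]
3 [-0.01, 0.08, 1.05, -0.07, 0.03, 0.08]
3.5 [-0.01, 0.19, 1.56, -0.07, 0.03, 0.08]
4 [-0.01, 0.35, 2.06, -0.07, 0.03, 0.08]
```

View pics/w_o.png

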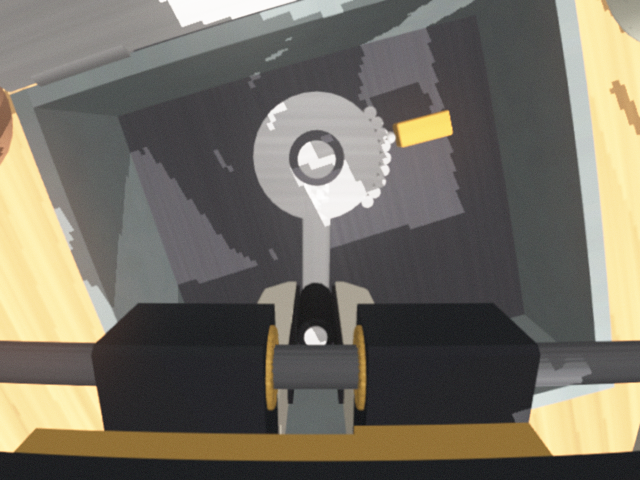

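View pics/t_o.png

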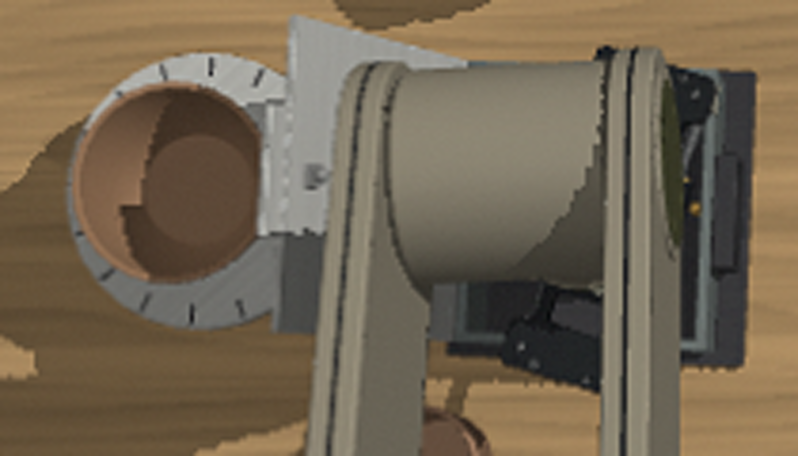

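Call:
jog_arm:
  targets:
    - [0,0.03,0.5,0,0,0,1]
    - [0,0.08,1.05,0,0,0,1]
    - [0,0.19,1.55,0,0,0,1]
    - [0,0.3,1.9,0,0,0,1]
    - [0,0.35,2.05,0,0,0,1]

```text
t: 13.98
tool_pos: [0.5489, 0.0662, 0.0303]
orientation: [0.246, 1.556, -0.249]
force: [-4.7, 0.2, 1.1]
opening: 0.0136
```

```bash
python3 - <<'E'
from h import *
s=st(); print(ang(s['tool_pos']))
t=shot('top','p'); s=st(); print(ang(s['tool_pos'])); w=shot('wrist','p'); crop(w,0,0,640,480,1.0,'w_p.png');  crop(t,90,180,300,300,3.8,'t_p.png')
s=st(); print(ang(s['tool_pos']))
for n in (3.9,4,4.1): print(n,row(tgt(n),Rdown(np.radians(-18))))
E
```

```text
t 13.97 pos [0.5489 0.0662 0.0303] jawyaw -18.1 x [ 0.    -0.002 -1.   ] F [-4.7  0.2  1.1] op 0.0136 q [ 0.03  0.18  1.79 -0.    1.17  0.34]
(np.float64(4.0003940326725145), np.float64(0.060039212815189))
t 14.03 pos [0.549  0.0662 0.0303] jawyaw -18.1 x [ 0.    -0.002 -1.   ] F [-2.6 -0.   1.8] op 0.0135 q [ 0.03  0.18  1.79 -0.    1.17  0.34]
(np.float64(4.00539791706012), np.float64(0.06004276239053967))
t 14.07 pos [0.5489 0.0662 0.0303] jawyaw -18.1 x [ 0.    -0.002 -1.   ] F [-4.2 -0.6  0.5] op 0.0131 q [ 0.03  0.18  1.79 -0.    1.17  0.34]
(np.float64(3.9961212070086694), np.float64(0.06003821916932507))
3.9 [-0.02, -0.03, -0.1, -0.07, 0.03, 0.09]
4 [-0.02, 0.0, 0.0, -0.07, 0.03, 0.09]
4.1 [-0.02, 0.04, 0.1, -0.07, 0.03, 0.09]
```

View pics/w_p.png

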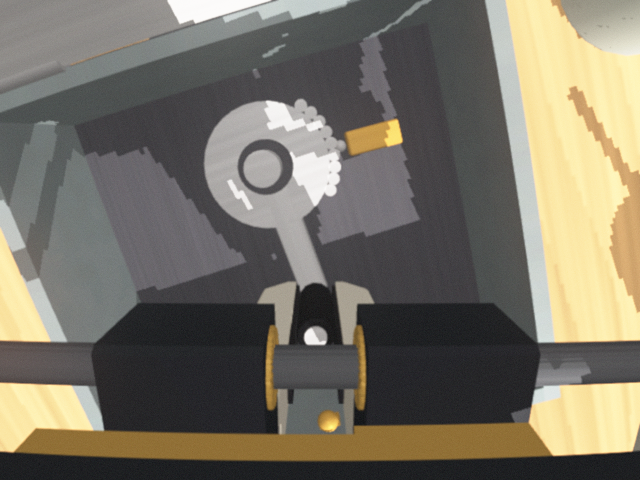

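View pics/t_p.png

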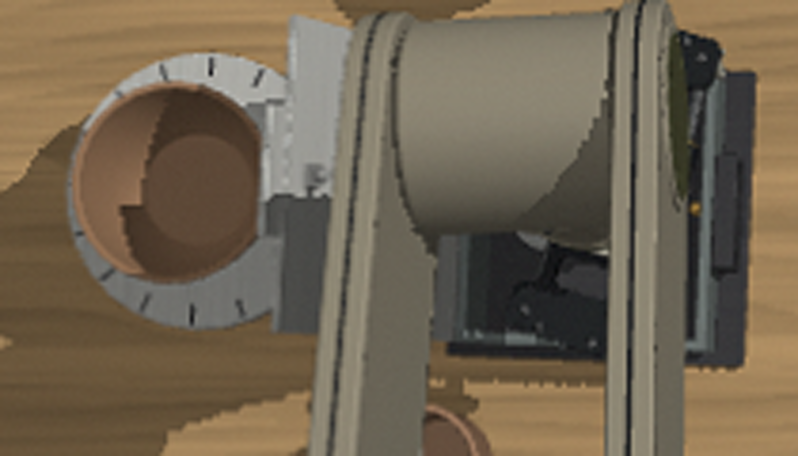

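```bash
python3 - <<'E'
from h import *
ims=[]
for k,bx in (('n',(290,80)),('o',(245,75)),('p',(190,80))):
    w=load('wrist',k); x,y=bx; im=w['frame'][y:y+220,x:x+220,::-1]; ims.append(cv2.resize(im,None,fx=1.8*2,fy=3.6,interpolation=cv2.INTER_CUBIC))
    cv2.imwrite(f'pics/z_{k}.png',cv2.resize(im,None,fx=2.7,fy=2.7,interpolation=cv2.INTER_CUBIC))
E
```

```text
(no output)
```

View pics/z_p.png

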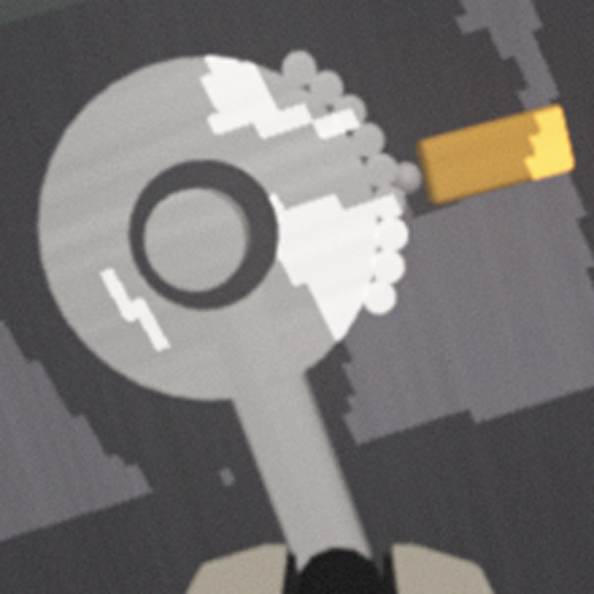

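View pics/z_n.png

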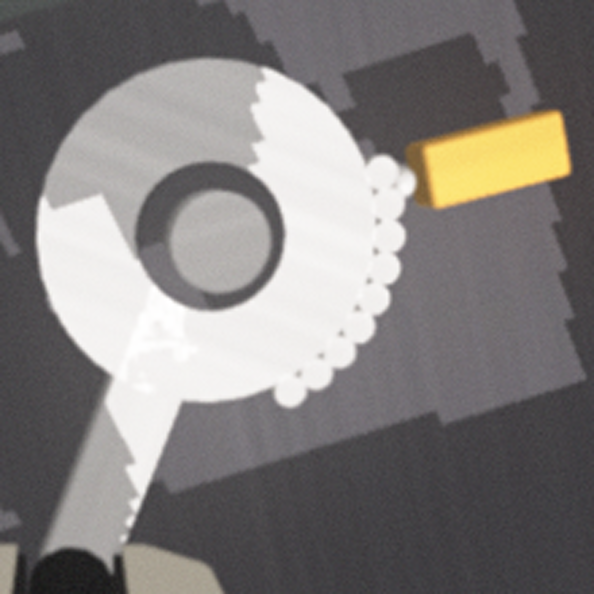

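```bash
python3 - <<'E'
from h import *
c=shot('scene','q'); crop(c,0,0,640,480,1.2,'s_q.png'); s=st(); print(ang(s['tool_pos']))
E
```

```text
t 14.12 pos [0.5488 0.0662 0.0303] jawyaw -18.1 x [ 0.    -0.002 -1.   ] F [-4.2 -0.   0.7] op 0.0136 q [ 0.03  0.18  1.8  -0.    1.17  0.34]
(np.float64(3.9892784632561145), np.float64(0.060026885607865656))
```

View pics/s_q.png

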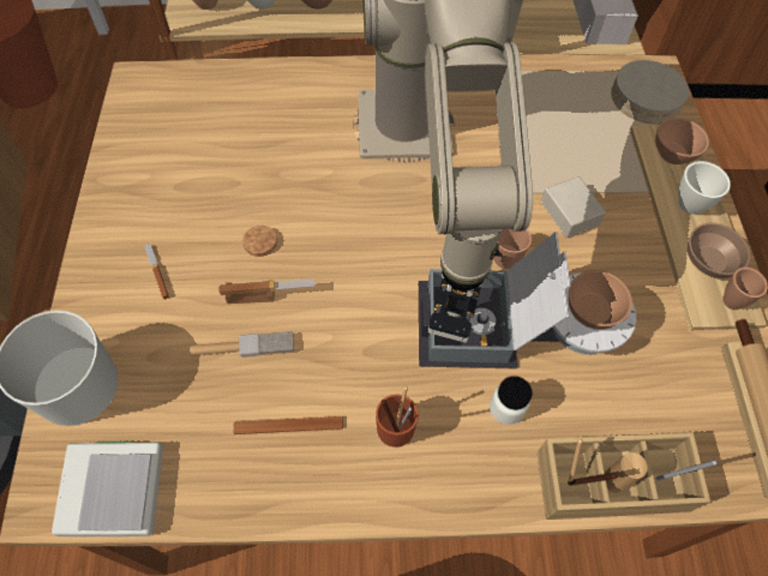

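Call:
jog_arm:
  targets:
    - [0,0,0.05,0,0,0,1]
    - [0,0,0.05,0,0,0,1]
    - [0,0,0.05,0,0,0,1]
    - [0,0,0.05,0,0,0,1]
    - [0,0,0.05,0,0,0,1]

```text
t: 14.75
tool_pos: [0.5492, 0.0661, 0.0303]
orientation: [0.246, 1.556, -0.249]
force: [-4.3, 1.1, 2.0]
opening: 0.0133
```

```bash
python3 - <<'E'
from h import *
for i in range(8):
    s=robot.read_state(); print(round(s['t'],2),np.round(s['tool_pos'],4),ang(s['tool_pos'])[0].round(3),np.round(s['force'],1)); w=shot('wrist','r')
x,y=190,80; cv2.imwrite('pics/z_r.png',cv2.resize(w['frame'][y:y+220,x:x+220,::-1],None,fx=2.7,fy=2.7,interpolation=cv2.INTER_CUBIC))
E
```

```text
14.75 [0.5492 0.0661 0.0303] 4.027 [-4.3  1.1  2. ]
14.8 [0.5492 0.0661 0.0303] 4.029 [-4.8  1.9  1.7]
14.85 [0.5492 0.0661 0.0303] 4.027 [-4.4  1.7  1.3]
14.9 [0.5492 0.0661 0.0303] 4.028 [-4.8  1.4  0.1]
14.95 [0.5492 0.0661 0.0303] 4.032 [-4.1  1.6  0.6]
15.0 [0.5492 0.0661 0.0303] 4.029 [-4.9  1.6  0.3]
15.05 [0.5492 0.0661 0.0303] 4.027 [-4.1  0.8  1.4]
15.1 [0.5492 0.0661 0.0303] 4.029 [-4.5  2.6  1. ]
```

View pics/z_r.png

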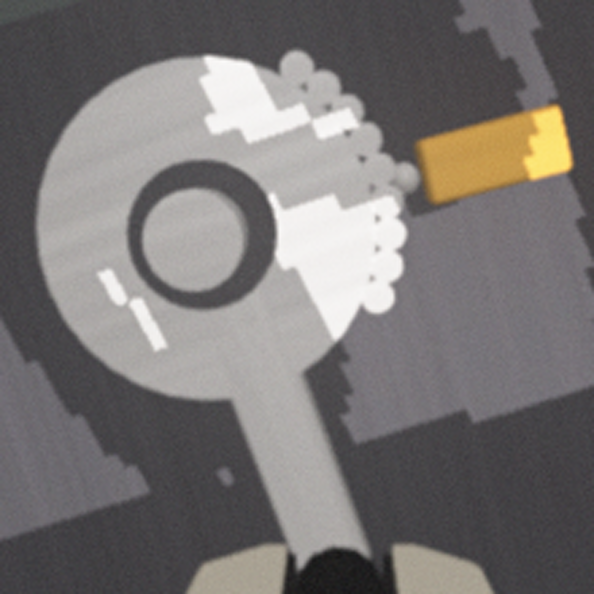

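Held steady at 4.03 clicks, with the pawl seated behind five teeth (it was behind one at rest). Handing in.

```bash
python3 -c "
from plant import ticket
print(ticket.close_job())"
```

```text
the job is handed in; nothing more can be done
None
```

I handed the job in at about 15 s, with the gripper still holding the lever post at the fourth click. I took the larger trimming tool from its rest and lifted the cover's lip with its blade. The cover sprang open, and I laid the tool back across both blocks. I then gripped the post at its rest stop and moved it along its arc.

**Last checks**
- **Lever:** the gripper's path puts it at 4.03 clicks, and it did not move over the last 0.35 s of readings. In the wrist pictures the pawl has five teeth behind it; at the rest stop it had one, so that is four clicks.
- **Force:** the post pushes back with about 4.5 N, as the return spring should.
- **Scene:** the last overview shows the cover open, the tool on its rest and the other things where they were.

**What disagreed or was not checked**
- **Post position:** the gripper found the post about 2 mm from where the top and scene cameras put it. I counted clicks from the gripper's own position at the rest stop.
- **Bowl:** the turntable's marks look the same after every click, so I could not see the quarter turn directly. It follows from the lever's four clicks.

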